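# Slide the serving board's handle out over the shelf end

## Task

With the fingertips, push the thin wooden serving board along the low pine shelf, without ever lifting it off the shelf, until 5 cm of its handle sticks out over the end of the shelf that the handle points to, so that someone can take it up by the handle. The board must finish lying flat on the shelf with its handle pointing straight out, square to that end of the shelf. Leave the bowl, the spatula, the tortilla press and the tortilla warmer where they are.

Things in the scene. Friction and masses are not known exactly. Their poses are not given: they have to be found in the camera images.
- board: thin flat wooden serving board, dark wood, 10 mm thick, 0.1 to 0.2 kg, lying loose on the shelf. Rectangular blade 140 mm long (its y) by 110 mm wide (its x); from the middle of one short side a handle 32 mm wide and 80 mm long continues along its +y. Origin: centre of the blade, on the underside; the plain short side opposite the handle is at y = -70 mm, the end of the handle at y = +150 mm. z is up
- board_handle_end (a point): middle of the free end of the board's handle, on the underside, 150 mm along the board's +y from its origin; axes as the board's
- shelf: low pine shelf, fixed on the table, stands turned by up to 0.15 rad: a plain rectangular top without a rim, 320 mm (its x) by 520 mm (its y), its upper face 80 mm above the table. Origin: centre of its footprint, at table height; z up. The board's handle points to its +y end, within 0.25 rad of the shelf's y axis
- shelf_end (a point): middle of the upper edge of the shelf's +y end (260 mm along the shelf's +y, 80 mm up); axes as the shelf's, so y points straight out over the edge and z up
- bowl: small blue glazed ceramic bowl, 84 mm across, 48 mm high, standing on the shelf beside the board on the shelf's +x side, near the +y end; origin: centre of its underside. Not to be moved
- spatula: stainless steel spatula lying flat on the shelf beside the board on the shelf's +x side, 255 mm long: blade 85 x 70 x 4 mm towards its -y, handle 18 mm wide and 8 mm thick towards its +y; origin on the underside, 132 mm from the blade's front edge. Not to be moved
- press: cast aluminium tortilla press, closed, round plates 180 mm across, lugs and lever make it about 265 mm long along its y, 77 mm high, on the table; origin: centre of its underside. Not to be moved
- warmer: round red plastic tortilla warmer with lid, 204 mm across, 97 mm high, on the table; origin: centre of its underside. Not to be moved
Not all that is in view belongs to the job. Of the things shaped like the board, the wooden one is meant.

How it is judged:
By the outcome, as a careful person would: the job done as asked, in the order asked, and still so for the second after the job is handed in, with the robot touching nothing.
It also fails if it takes over 42 s, if anything falls off the work surface, if the arm or the gripper's body presses on something with over 40 N, if the wrist force passes 120 N, or if a joint passes its speed limit or range.

## Robot

A 6-joint arm with a two-finger parallel gripper is mounted at the origin on the work surface. World frame = base frame: x ahead of the robot, y to its left, z up, the work surface at z = 0. Lengths are in m, angles in rad, forces in N, time in s.
With the tool pointing down it reaches from about 0.35 to 0.775 m from the base axis. Payload 7.3 kg.
Tool frame: the origin (TCP) lies at the very end of the fingers, on their centre line; the grasp point (between the pads) lies robot.pinch_z behind it (robot.pinch_z is the distance from the TCP to the grasp point, in m); y points along the fingers, z is the direction in which the jaws open and shut, and the axes are right-handed (so a half turn about y gives the same grasp; the last joint's range is limited). The gripper opens to 92 mm and grips with 3 to 60 N. Pads are 19 mm wide; open, the fingers measure 130 mm over their backs; the gripper's body (75 mm by 190 mm) begins 47 mm behind the grasp point.
Start: joints at [-1.372, 0.342, 1.524, -0, 1.275, -0.146], TCP at [0.177, -0.494, 0.227] pointing down, gripper open.
Joint ranges: [-2.53, 2.53], [-0.77, 2.02], [0.04, 2.7], [-1, 4.14], [0.28, 2.66], [-3.11, 3.11]. Speed limits (rad/s): [2.57, 2.57, 3.14, 3.14, 3.14, 3.14].

## Interface

Orientations are given as [roll, pitch, yaw] about the fixed x, y, z axes, in that order (R = Rz(yaw) Ry(pitch) Rx(roll)).
In Python, from cell import status, viewer, robot gives the robot as it stands. The module is installed in compiled form; this text tells all that it offers.
- The arm moves only by the shell command python3 -m pendant 'ROWS' [FORCE]. ROWS is JSON, a list that holds one entry, the list of rows, each a list of 7 numbers: the shift along the tool's x, y, z in cm, then the turn, a rotation vector about the tool's x, y, z in rad, then the finger opening in cm, from 0 to 9.18. A call has 1 to 20 rows; each row is the pose to reach, as a shift and turn from the pose commanded when the call began, along the tool's axes at that moment; what a row does not reach only later rows make up. A row lasts 1/10 s, in which the tool goes at most 50 mm and 8.59 degrees, less where a joint would pass 70% of its speed; a pose out of reach is approached as far as the arm can. A call with a gripper value outside its range is refused whole. The fingers move at their own pace and stop on an object; FORCE is the grip in N (left out, the last holds). Time passes only in rows, so rows that repeat a pose let the fingers close. It gives the time, the measured TCP pose, the force and the opening at its end, in the units of the state.
- status.observe(): the state, without advancing time (a new reading comes with each control period).
- viewer.read_camera(name): name is "scene" or "top"; returns a dict with "image" (480x640x3 uint8, red, green, blue), "range_z" (480x640 float32, m along the optical axis (not along the pixel's ray), 0 where there is no reading), "fx", "fy", "cx", "cy" (pixels), "distortion" ([k1, k2, p1, p2, k3] as OpenCV has them; the pictures are not rectified), "camera_from_world" (4x4, takes a point from world to camera coordinates). Camera axes: x right, y up, looking along -z (the intrinsics and any distortion apply to the point x, -y, -z); pixel columns grow to the right and rows downward; lengths in m; the calibration is good to about 2 mm. A picture is of the moment at which its call begins.
- robot.hand_in(): hands the job in, once; it reports no verdict.
The state is a dict: "time": time; "qpos": joint angles; "qvel": joint speeds; "joint_efforts": joint torques, N m; "tool_pos": TCP position; "tool_rot": TCP orientation; "contact_force": force on the tool from outside, world axes, zero at the start; "torque": the same for the moment, N m; "opening": finger opening in m.
Only numpy, scipy, OpenCV 4.12 (cv2) and the standard library are available. Lean on these libraries where they do the work, as an engineer would, in place of code of your own. Each camera call takes 0.05 s, during which the arm holds its last target. There are 200 camera calls.

## Working session

There is one attempt and no reset: what is moved stays moved. The work goes in short steps, Python scripts to look and compute and a shell command to move; the robot and the scene stay as the last step left them, time stands still between calls to the robot, and variables do not carry over. Pictures are saved under pics/ and viewed, about 8 in all and at most 12, crops included, and the job is handed in when it is done.

```bash
mkdir -p pics
cat > h.py <<'E'
import numpy as np, cv2, json
from cell import status, viewer, robot
def cam(n):
    return viewer.read_camera(n)
def K(c): return np.array([[c["fx"],0,c["cx"]],[0,c["fy"],c["cy"]],[0,0,1]])
def onplane(c,px,z):
    px=np.asarray(px,float).reshape(-1,1,2)
    u=cv2.undistortPoints(px,K(c),np.array(c["distortion"]))[:,0]
    d=np.c_[u[:,0],-u[:,1],-np.ones(len(u))]
    M=np.array(c["camera_from_world"]);R=M[:3,:3];o=-R.T@M[:3,3]
    w=d@R
    return o+w*((z-o[2])/w[:,2])[:,None]
def toPix(c,P):
    M=np.array(c["camera_from_world"]);q=np.atleast_2d(P)@M[:3,:3].T+M[:3,3]
    q=q*[1,-1,-1]
    return cv2.projectPoints(q,np.zeros(3),np.zeros(3),K(c),np.array(c["distortion"]))[0][:,0]
def save(n,im): cv2.imwrite(n,im[:,:,::-1])
E
python3 - <<'E'
from h import *
for n in("scene","top"):
    c=cam(n);save(f"pics/{n}1.png",c["image"]);np.save(n+"1.npy",c,allow_pickle=True)
    M=np.array(c["camera_from_world"]);print(n,-M[:3,:3].T@M[:3,3],c["fx"],c["distortion"])
print(status.observe(),robot.pinch_z)
E
```

```text
scene [1.04820415 0.72185246 0.71259328] 501.04647960969953 [-0.09455113  0.          0.          0.          0.        ]
top [ 0.31996305 -0.07024393  1.77502771] 567.4065671492026 [-0.14428802  0.          0.          0.          0.        ]
{'time': 0.1, 'qpos': array([-1.37200924e+00,  3.42622795e-01,  1.52491181e+00,  5.53878730e-06,
        1.27540867e+00, -1.46008876e-01]), 'qvel': array([-0.00084701, -0.00204596, -0.00266882,  0.00078754, -0.00088698,
       -0.00173865]), 'joint_efforts': array([ 1.65080852e-03, -4.32002807e+01, -2.44695336e+01,  7.18797161e-02,
        5.26485499e-02, -5.64901188e-05]), 'tool_pos': array([ 0.17739846, -0.49373612,  0.22613355]), 'tool_rot': array([-1.57213181e+00,  2.01743317e-04, -2.79679844e+00]), 'contact_force': array([ 1.36560306, -0.16931485,  0.27650783]), 'torque': array([0.00916085, 0.01294739, 0.06647165]), 'opening': 0.09173247530272395} 0.0188
```

View pics/top1.png

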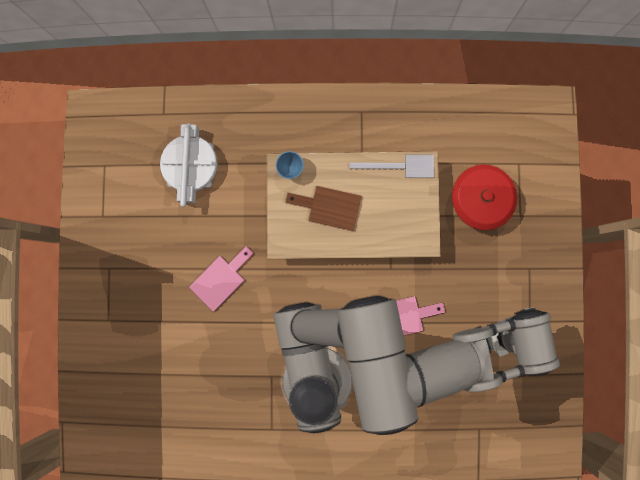

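View pics/scene1.png

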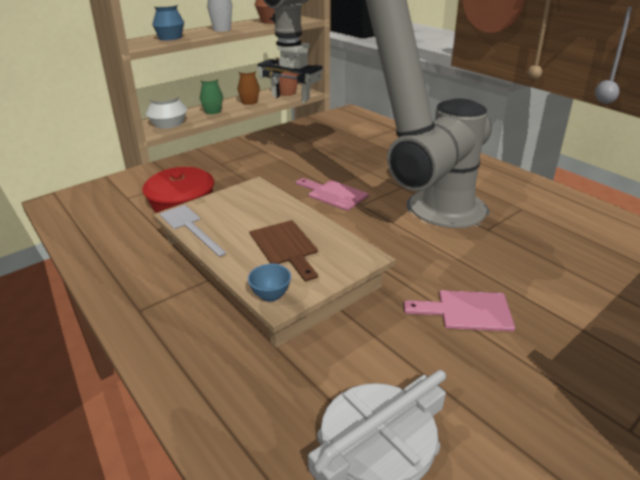

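Candidates in the top view are the dark wooden board at (335,208), a pink board at (220,282) and a pink board at (412,315). The wooden one lies on the shelf, with its handle pointing left (+y), so it is the one to push. The bowl is at (289,165), the spatula at (390,166), the press at (188,165) and the warmer at (485,197).

```bash
cat >> h.py <<'E'
def boardmask(c):
    """dark brown pixels lying on the shelf"""
    hsv=cv2.cvtColor(c["image"],cv2.COLOR_RGB2HSV)
    m=((hsv[...,2]<135)&(hsv[...,1]>90)&((hsv[...,0]<20)|(hsv[...,0]>170))).astype(np.uint8)
    roi=np.zeros(m.shape,np.uint8)
    S=np.load("shelf.npy"); 
    o,th=S[:2],S[2]; x=np.array([np.cos(th),np.sin(th)]);y=np.array([-x[1],x[0]])
    P=[np.r_[o+a*x+b*y,0.09] for a,b in((-.14,-.24),(.14,-.24),(.14,.36),(-.14,.36))]
    cv2.fillPoly(roi,[toPix(c,P).astype(np.int32)],1)
    m=cv2.morphologyEx(m&roi,cv2.MORPH_CLOSE,np.ones((5,5)))
    n,l,s,_=cv2.connectedComponentsWithStats(m)
    return (l==1+np.argmax(s[1:,4])).astype(np.uint8)
def shelf(c):
    hsv=cv2.cvtColor(c["image"],cv2.COLOR_RGB2HSV).astype(int)
    return hsv
E
python3 - <<'E'
from h import *
c=np.load("top1.npy",allow_pickle=True).item()
hsv=cv2.cvtColor(c["image"],cv2.COLOR_RGB2HSV)
for p in((300,240),(400,200),(400,240),(300,280),(240,180),(330,205),(300,202),(400,270),(350,262)):print(p,hsv[p[1],p[0]],c["range_z"][p[1],p[0]])
# height from depth
M=np.array(c["camera_from_world"]);
v,u=np.mgrid[0:480,0:640]
un=cv2.undistortPoints(np.c_[u.ravel(),v.ravel()].astype(float).reshape(-1,1,2),K(c),np.array(c["distortion"]))[:,0]
z=c["range_z"].ravel();P=np.c_[un[:,0]*z,-un[:,1]*z,-z];W=(P-M[:3,3])@M[:3,:3]
H=W[:,2].reshape(480,640)
m=((H>.065)&(H<.15)).astype(np.uint8); m[:, :255]=0; m[:,448:]=0; m[265:]=0; m[:145]=0
cs,_=cv2.findContours(m,cv2.RETR_EXTERNAL,cv2.CHAIN_APPROX_NONE);k=max(cs,key=cv2.contourArea)
print("H shelf",np.median(H[235:250,290:420]))
w=onplane(c,k[:,0],.08)[:,:2].astype(np.float32)
r=cv2.minAreaRect(w);print("depth rect",r, "center by depth W",cv2.minAreaRect(W[m.ravel()>0][:,:2].astype(np.float32)))
print(np.array2string(cv2.boxPoints(r),precision=3))
im=cv2.resize(c["image"][140:275,255:455],None,fx=4,fy=4,interpolation=cv2.INTER_CUBIC);save("pics/crop1.png",im)
E
```

```text
(300, 240) [ 16  88 195] 1.7038931
(400, 200) [ 16  85 204] 1.7069896
(400, 240) [ 16  88 192] 1.6965865
(300, 280) [ 14 119 146] 1.7746983
(240, 180) [ 14 114 168] 1.7979751
(330, 205) [ 10 141 119] 1.6974314
(300, 202) [ 10 140 109] 1.6922306
(400, 270) [ 14 123 135] 1.7658249
(350, 262) [ 14 122  90] 1.7705579
H shelf 0.07960667287999015
depth rect ((0.542696475982666, -0.11308509111404419), (0.326839804649353, 0.5190977454185486), 0.48276859521865845) center by depth W ((0.5415239334106445, -0.11343693733215332), (0.3244839012622833, 0.5222339034080505), 0.6227025389671326)
[[ 0.377  0.145]
 [ 0.381 -0.374]
 [ 0.708 -0.371]
 [ 0.704  0.148]]
```

View pics/crop1.png

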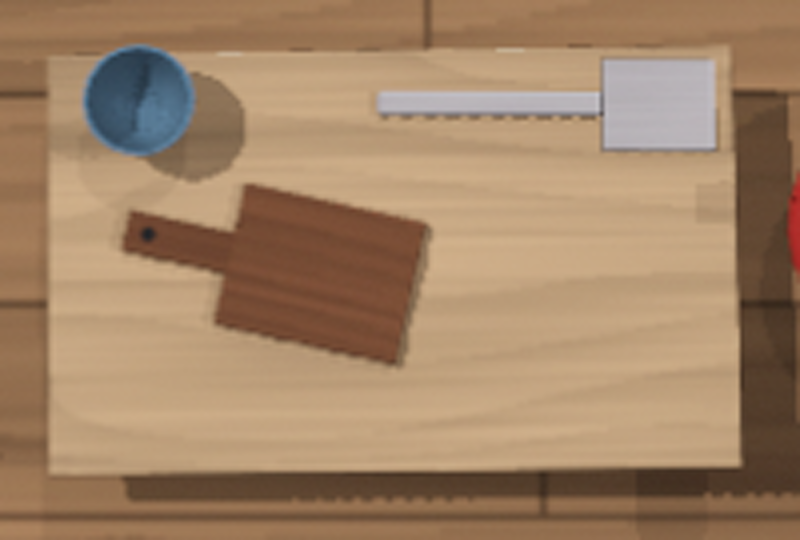

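```bash
cat >> h.py <<'E'
def fitline(p):
    d=cv2.fitLine(np.asarray(p,np.float32),cv2.DIST_HUBER,0,.01,.01)[:,0];return d[2:],d[:2]
def board(c):
    m=boardmask(c);cs,_=cv2.findContours(m,cv2.RETR_EXTERNAL,cv2.CHAIN_APPROX_NONE);k=max(cs,key=cv2.contourArea)
    # blade = mask with the handle opened away
    w=onplane(c,k[:,0],.09)[:,:2]
    S=np.load("shelf.npy");x=np.array([np.cos(S[2]),np.sin(S[2])]);y=np.array([-x[1],x[0]])
    q=(w-S[:2])@np.c_[x,y]          # contour in shelf axes
    t0=q[:,1]; 
    r=cv2.minAreaRect(q.astype(np.float32)); e=cv2.boxPoints(r);
    d=max((e[1]-e[0],e[2]-e[1]),key=np.linalg.norm);d=d/np.linalg.norm(d);d=d*np.sign(d[1])
    for _ in range(4):
        n=np.array([d[1],-d[0]]);a=q@d;b=q@n;lo,hi=a.min(),a.max()
        blade=(a>lo+.015)&(a<lo+.12);mid=(b[blade].max()+b[blade].min())/2
        D=[fitline(q[blade&s])[1] for s in (b>mid,b<mid)]
        D=[v*np.sign(v[1]) for v in D];d=sum(D);d/=np.linalg.norm(d)
    print("n",len(q),"len",hi-lo,"width",np.ptp(b[blade]),"side angles",[float(np.arctan2(-v[0],v[1])) for v in D])
    ctr=d*((lo+hi)/2-.04)+n*mid
    return ctr,float(np.arctan2(-d[0],d[1])),ctr+.15*d     # shelf axes: centre, yaw, handle end
def worldof(q):
    S=np.load("shelf.npy");x=np.array([np.cos(S[2]),np.sin(S[2])]);y=np.array([-x[1],x[0]]);return S[:2]+np.asarray(q)@np.array([x,y])
E
python3 - <<'E'
from h import *
c=np.load("top1.npy",allow_pickle=True).item()
# shelf: long edges & +y edge by colour in columns/rows
hsv=cv2.cvtColor(c["image"],cv2.COLOR_RGB2HSV).astype(int)
g=((hsv[...,1]<103)&(hsv[...,2]>165)).astype(np.uint8);
L=[];B=[];F=[]
for r in range(195,252):
    k=np.flatnonzero(g[r,255:285]); L.append((255+k[0]-.5,r))
for u in range(275,435):
    k=np.flatnonzero(g[220:270,u]); F.append((u,220+k[-1]+.5))
for u in range(305,430):
    k=np.flatnonzero(g[140:175,u]); B.append((u,140+k[0]-.5))
R=[(430+np.flatnonzero(g[r,430:450])[-1]+.5,r) for r in range(200,252)]
E={}
for n,p in dict(L=L,F=F,B=B,R=R).items():
    o,d=fitline(onplane(c,p,.08)[:,:2]);E[n]=(o,d);print(n,o,np.arctan2(-d[0]*np.sign(d[1]),abs(d[1])) if n in"FB" else np.arctan2(d[1]*np.sign(d[0]),abs(d[0])))
th=np.mean([np.arctan2(-E[n][1][0]*np.sign(E[n][1][1]),abs(E[n][1][1])) for n in"FB"])
x=np.array([np.cos(th),np.sin(th)]);y=np.array([-x[1],x[0]])
print("width",(E["B"][0]-E["F"][0])@x,"len",(E["L"][0]-E["R"][0])@y)
a=(E["B"][0]+E["F"][0])/2@x; b=(E["L"][0]+E["R"][0])/2@y
S=np.r_[a*x+b*y,th];np.save("shelf.npy",S);print("shelf",S)
print(board(c))
s=np.load("scene1.npy",allow_pickle=True).item();print("scene",board(s))
im=s["image"].copy()
cor=[np.r_[worldof(q),.08] for q in((-.16,-.26),(.16,-.26),(.16,.26),(-.16,.26))]
cv2.polylines(im,[np.round(toPix(s,cor)).astype(np.int32)],True,(255,0,0),1)
ct,yw,he=board(c);d=(he-ct)/.15;n=np.array([d[1],-d[0]])
sh=[(-55,-70),(55,-70),(55,70),(16,70),(16,150),(-16,150),(-16,70),(-55,70)]
cv2.polylines(im,[np.round(toPix(s,[np.r_[worldof(ct+.001*(u*n+v*d)),.09] for u,v in sh])).astype(np.int32)],True,(0,255,0),1)
save("pics/scene_ov.png",cv2.resize(im[160:350,140:410],None,fx=2.9,fy=2.9))
# bowl
hs=hsv;m=((hs[...,0]>95)&(hs[...,0]<120)&(hs[...,1]>110)).astype(np.uint8);m[:145]=0;m[185:]=0;m[:,:260]=0;m[:,320:]=0
cs,_=cv2.findContours(m,0,1);(u,v),r=cv2.minEnclosingCircle(max(cs,key=cv2.contourArea));print("bowl",u,v,r,onplane(c,(u,v),.128))
E
```

```text
L [0.4988454  0.14738555] 0.0077338014
F [ 0.38236186 -0.18604752] 0.010673479
B [ 0.7005068  -0.14188805] 0.010691003
R [ 0.49285257 -0.37166935] 0.014348902
width 0.3185985 len 0.51896125
shelf [ 0.5408757  -0.1116609   0.01068224]
n 205 len 0.22305432059986974 width 0.10867819707650062 side angles [-0.23607227206230164, -0.2331894338130951]
(array([-0.01295471,  0.05134479]), -0.23463083803653717, array([0.02191789, 0.19723483]))
n 298 len 0.284590860408729 width 0.08564509027639294 side angles [-1.5315746068954468, -1.4595764875411987]
scene (array([-0.04122712,  0.32015055]), -1.4955755472183228, array([0.10834873, 0.33142304]))
n 205 len 0.22305432059986974 width 0.10867819707650062 side angles [-0.23607227206230164, -0.2331894338130951]
bowl 291.5 159.5 6.96429443359375 [[0.66792818 0.06876101 0.128     ]]
```

View pics/scene_ov.png

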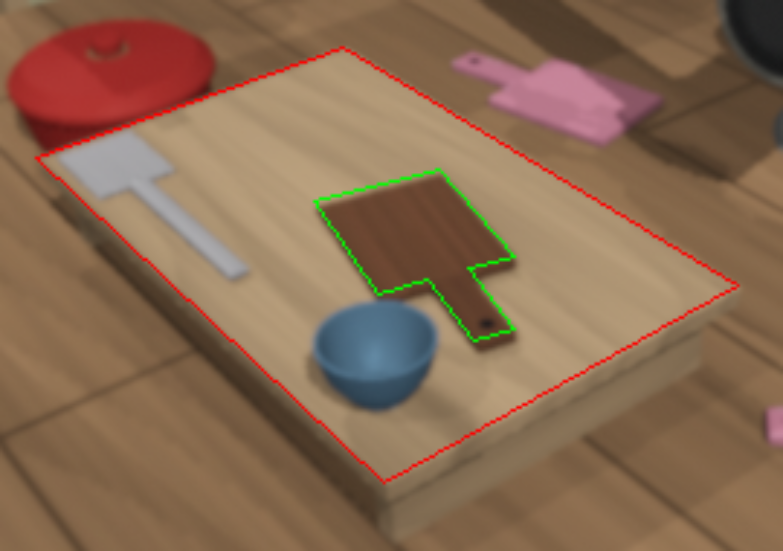

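The overlay fits: the red outline sits on the shelf and the green one on the dark board, whose hole shows at its handle end (485,325). The bowl is clear to the left. I plan to put both fingertips behind the plain rear side and push along the shelf's +y. That also turns the board square.

```bash
cat > goto.py <<'E'
import sys
from h import *
from scipy.spatial.transform import Rotation as Ro
qx,qy,z=map(float,sys.argv[1:4])   # shelf x,y, world z ; tool z along shelf x
s=status.observe();R=Ro.from_euler("xyz",s["tool_rot"]);th=np.load("shelf.npy")[2]
dR=float(sys.argv[4]) if len(sys.argv)>4 else 0
T=Ro.from_euler("xyz",[-np.pi/2,0,th-np.pi/2+dR])
t=np.r_[worldof((qx,qy)),z];print("target",t,"shift cm",np.round(R.inv().apply(t-s["tool_pos"])*100,2),"turn",np.round((R.inv()*T).as_rotvec(),4))
E
python3 goto.py -0.015 -0.08 0.20
```

```text
target [ 0.52673109 -0.19181656  0.2       ] shift cm [-43.08   2.64 -16.6 ] turn [ 1.0000e-03 -1.2367e+00 -1.0000e-03]
```

```bash
python3 -m pendant '[[[-10,0.5,-4,0,-0.3,0,6],[-22,1.3,-8,0,-0.6,0,6],[-32,2,-12,0,-0.9,0,6],[-43.1,2.6,-16.6,0,-1.237,0,6],[-43.1,2.6,-16.6,0,-1.237,0,6],[-43.1,2.6,-16.6,0,-1.237,0,6],[-43.1,2.6,-16.6,0,-1.237,0,6],[-43.1,2.6,-16.6,0,-1.237,0,6],[-43.1,2.6,-16.6,0,-1.237,0,6],[-43.1,2.6,-16.6,0,-1.237,0,6],[-43.1,2.6,-16.6,0,-1.237,0,6],[-43.1,2.6,-16.6,0,-1.237,0,6],[-43.1,2.6,-16.6,0,-1.237,0,6],[-43.1,2.6,-16.6,0,-1.237,0,6]]]'; python3 goto.py -0.015 -0.08 0.10
```

```text
time: 1.5
tool_pos: [0.5261, -0.1935, 0.201]
tool_rot: [-1.571, -0.0, -1.562]
contact_force: [0.0, -0.1, -0.7]
opening: 0.0602
target [ 0.52673109 -0.19181656  0.1       ] shift cm [-0.17 10.1   0.06] turn [-0.0001 -0.0021  0.0004]
```

```bash
python3 -m pendant '[[[0,3,0,0,0,0,6],[0,6,0,0,0,0,6],[0,9,0,0,0,0,6],[0,10.5,0,0,0,0,6],[0,11.2,0,0,0,0,6],[0,11.5,0,0,0,0,6],[0,11.6,0,0,0,0,6],[0,11.6,0,0,0,0,6],[0,11.6,0,0,0,0,6]]]'
python3 - <<'E'
from h import *
s=cam("scene");save("pics/s2.png",cv2.resize(s["image"][130:350,140:410],None,fx=2.7,fy=2.7))
print(status.observe()["tool_pos"])
E
```

```text
time: 2.4
tool_pos: [0.5274, -0.1925, 0.0856]
tool_rot: [-1.569, -0.001, -1.56]
contact_force: [0.9, -0.1, 0.2]
opening: 0.06
[ 0.5273984  -0.19241654  0.08551377]
```

View pics/s2.png

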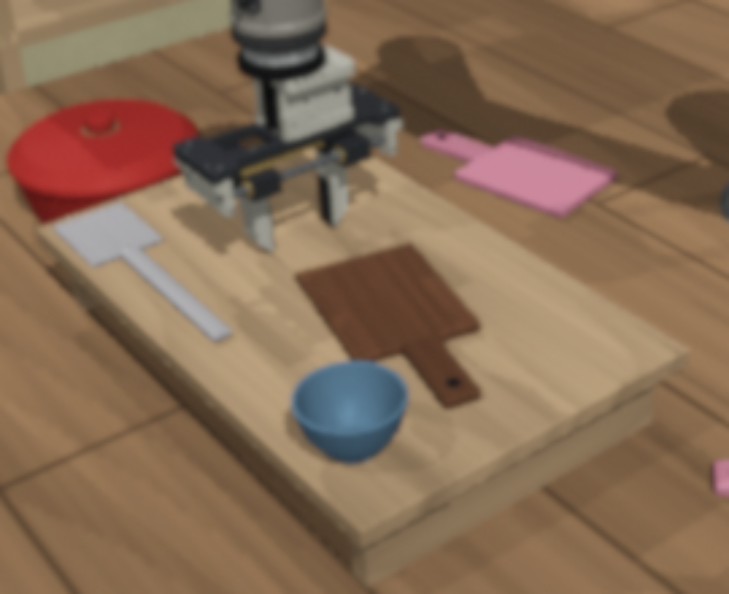

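The fingertips stand behind the board's rear side: fingers at about (260,240) and (333,215), board at (385,300). The spatula and bowl are clear.

```bash
python3 -m pendant '[[[-1.5,0.15,0,0,0,0,6],[-3,0.15,0,0,0,0,6],[-3.5,0.15,0,0,0,0,6],[-4,0.15,0,0,0,0,6],[-4.5,0.15,0,0,0,0,6],[-5,0.15,0,0,0,0,6],[-5.5,0.15,0,0,0,0,6],[-6,0.15,0,0,0,0,6],[-6.5,0.15,0,0,0,0,6],[-7,0.15,0,0,0,0,6],[-7.5,0.15,0,0,0,0,6],[-8,0.15,0,0,0,0,6],[-8.5,0.15,0,0,0,0,6],[-9,0.15,0,0,0,0,6],[-9.5,0.15,0,0,0,0,6],[-10,0.15,0,0,0,0,6],[-10,0.15,0,0,0,0,6]]]'
python3 - <<'E'
from h import *
s=cam("scene");save("pics/s3.png",cv2.resize(s["image"][130:350,140:410],None,fx=2.7,fy=2.7))
print(status.observe()["tool_pos"])
E
```

```text
time: 4.15
tool_pos: [0.5257, -0.0914, 0.0832]
tool_rot: [-1.571, 0.0, -1.559]
contact_force: [-0.0, -0.3, -0.4]
opening: 0.06
[ 0.52573849 -0.09170504  0.08316278]
```

View pics/s3.png

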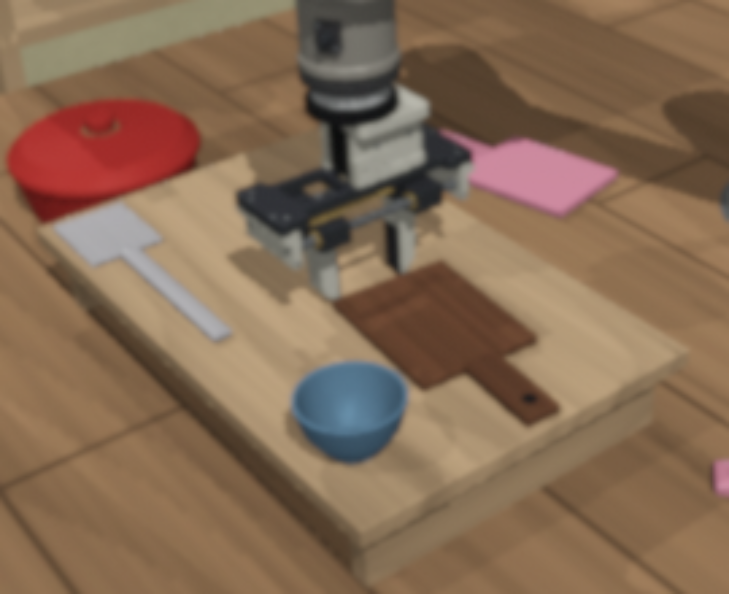

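The board has turned nearly square (blade at (440,320), handle end at (540,410)) and is clear of the bowl. I'll continue for 4.8 cm, then measure.

```bash
python3 -m pendant '[[[-0.5,0,0,0,0,0,6],[-1,0,0,0,0,0,6],[-1.5,0,0,0,0,0,6],[-2,0,0,0,0,0,6],[-2.5,0,0,0,0,0,6],[-3,0,0,0,0,0,6],[-3.5,0,0,0,0,0,6],[-4,0,0,0,0,0,6],[-4.4,0,0,0,0,0,6],[-4.8,0,0,0,0,0,6],[-4.8,0,0,0,0,0,6],[-4.8,0,0,0,0,0,6]]]'
python3 - <<'E'
from h import *
c=cam("top");np.save("top4.npy",c,allow_pickle=True)
print("tool shelf y",status.observe()["tool_pos"]-[*worldof((0,0)),0])
print(board(c))
im=np.hstack([cv2.resize(c["image"][140:275,255:400],(580,540))]);m=boardmask(c);cs,_=cv2.findContours(m,0,1)
save("pics/t4.png",im)
E
```

```text
time: 5.4
tool_pos: [0.5254, -0.0441, 0.0832]
tool_rot: [-1.571, 0.0, -1.56]
contact_force: [0.5, 0.4, 0.8]
opening: 0.0599
tool shelf y [-0.01548565  0.06745888  0.08322737]
n 187 len 0.21086114987731028 width 0.11042895061798988 side angles [0.5283591151237488, -0.2593151926994324]
(array([-0.03268062,  0.21574966]), 0.1345219761133194, array([-0.05279811,  0.36439449]))
```

View pics/t4.png

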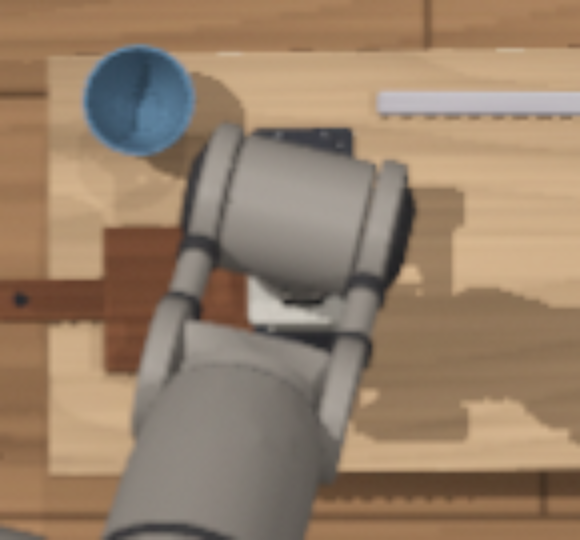

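The handle now sticks out over the shelf's left end and the board looks square. The blade's front edge is at crop x≈105, the shelf edge at 48. The arm hides the blade's sides, so I'll measure from the front edge and handle end.

```bash
cat >> h.py <<'E'
def front(c):
    """handle end and blade front edge in shelf axes, top camera, free of arm occlusion"""
    hsv=cv2.cvtColor(c["image"],cv2.COLOR_RGB2HSV).astype(int)
    S=np.load("shelf.npy");A=np.array([[np.cos(S[2]),np.sin(S[2])],[-np.sin(S[2]),np.cos(S[2])]])
    sub=hsv[185:245,235:300];m=((sub[...,1]>125)&(sub[...,2]<135)&(sub[...,0]<13)).astype(np.uint8)
    m=cv2.morphologyEx(m,cv2.MORPH_CLOSE,np.ones((3,3)))
    for r in range(6,60,3): print(185+r,''.join('#' if v else '.' for v in m[r]))
    v,u=np.nonzero(m);q=(onplane(c,np.c_[u+235,v+185],.09)[:,:2]-S[:2])@A.T
    return q
E
python3 - <<'E'
from h import *
c=np.load("top4.npy",allow_pickle=True).item();q=front(c)
E
```

```text
191 .................................................................
194 .................................................................
197 ..............................................###################
200 ..............................................###################
203 ..............................................###################
206 ..............................................###################
209 ..............................................#################..
212 ...................###########################################...
215 ....................###....################################......
218 ...................#######################################.......
221 ...............................................##########........
224 ...............................................#########.........
227 ...............................................########..........
230 ...............................................########..........
233 .................................................................
236 .................................................................
239 .................................................................
242 .................................................................
```

Run:
```python
from h import *
c=np.load("top4.npy",allow_pickle=True).item()
S=np.load("shelf.npy");A=np.array([[np.cos(S[2]),np.sin(S[2])],[-np.sin(S[2]),np.cos(S[2])]])
f=lambda p:(onplane(c,p,.09)[:,:2]-S[:2])@A.T
g=c["image"].astype(float).sum(2)
def edge(r,a,b): # subpixel max step along a row
    d=np.abs(np.diff(g[r,a:b]));k=d.argmax();w=d[max(k-1,0):k+2];return a+.5+(w*np.arange(max(k-1,0),k+2)).sum()/w.sum()
F=f([(edge(r,274,288),r) for r in [*range(199,208),*range(222,231)]])
o,d=fitline(F);print("front y",o,"yaw",np.arctan2(d[1]*np.sign(d[0]),abs(d[0])))
H=f([(edge(r,246,262),r) for r in range(212,219)]);print("handle end",np.median(H,0), H[:,1].round(4))
E_=f([(edge(r,260,273),r) for r in [*range(194,207),*range(225,245)]]);print("shelf edge seen at z .09 plane",np.median(E_,0))
```

```text
front y [-0.02500251  0.21641085] yaw 0.00073352695
handle end [-0.03012122  0.29691632] [0.2969 0.297  0.2836 0.2833 0.2831 0.2976 0.2976]
shelf edge seen at z .09 plane [-0.06961327  0.25730927]
```

Overhang is about 37 mm and yaw error about 0.001 rad, so 1.3 cm remains. After that I'll back off and rise.

```bash
python3 -m pendant '[[[-0.4,0,0,0,0,0,6],[-0.8,0,0,0,0,0,6],[-1.1,0,0,0,0,0,6],[-1.3,0,0,0,0,0,6],[-1.3,0,0,0,0,0,6],[-1.3,0,0,0,0,0,6],[-1.3,0,0,0,0,0,6]]]' && python3 -m pendant '[[[-0.6,0,0,0,0,0,6],[1,0,0,0,0,0,6],[3,0,0,0,0,0,6],[3,0,0,0,0,0,6],[3,-4,0,0,0,0,6],[3,-8,0,0,0,0,6],[5,-12,0,0,0,0,6],[10,-14,0,0,0,0,6],[15,-14,0,0,0,0,6],[20,-14,0,0,0,0,6],[22,-14,0,0,0,0,6],[22,-14,0,0,0,0,6],[22,-14,0,0,0,0,6]]]'
python3 - <<'E'
from h import *
c=cam("top");s=cam("scene");np.save("top5.npy",c,allow_pickle=True)
print(board(c))
S=np.load("shelf.npy");A=np.array([[np.cos(S[2]),np.sin(S[2])],[-np.sin(S[2]),np.cos(S[2])]])
f=lambda p:(onplane(c,p,.09)[:,:2]-S[:2])@A.T
g=c["image"].astype(float).sum(2)
def edge(r,a,b):
    d=np.abs(np.diff(g[r,a:b]));k=d.argmax();w=d[max(k-1,0):k+2];return a+.5+(w*np.arange(max(k-1,0),k+2)).sum()/w.sum()
F=f([(edge(r,269,284),r) for r in [*range(199,208),*range(222,231)]]);o,d=fitline(F);print("front",o,np.arctan2(d[1]*np.sign(d[0]),abs(d[0])))
H=f([(edge(r,241,258),r) for r in range(212,219)]);print("handle end",H[:,1].round(4))
a=cv2.resize(c["image"][140:275,235:455],(660,405));save("pics/t5.png",a);save("pics/s5.png",cv2.resize(s["image"][130:350,140:410],None,fx=2.4,fy=2.4))
E
```

```text
time: 6.15
tool_pos: [0.5252, -0.0312, 0.0832]
tool_rot: [-1.571, 0.0, -1.56]
contact_force: [0.5, -0.8, 0.8]
opening: 0.0598
time: 7.45
tool_pos: [0.5273, -0.251, 0.2228]
tool_rot: [-1.571, 0.001, -1.561]
contact_force: [-0.0, 0.5, -0.6]
opening: 0.0599
n 241 len 0.2740128028398998 width 0.11130876329911567 side angles [-0.014584854245185852, -0.012622551061213017]
(array([-0.02989736,  0.18560095]), -0.013603703118860722, array([-0.02785687,  0.33558708]))
front [-0.0367962  0.2346847] -0.005129511
handle end [0.3153 0.3155 0.3154 0.3031 0.2932 0.3157 0.3156]
```

View pics/t5.png

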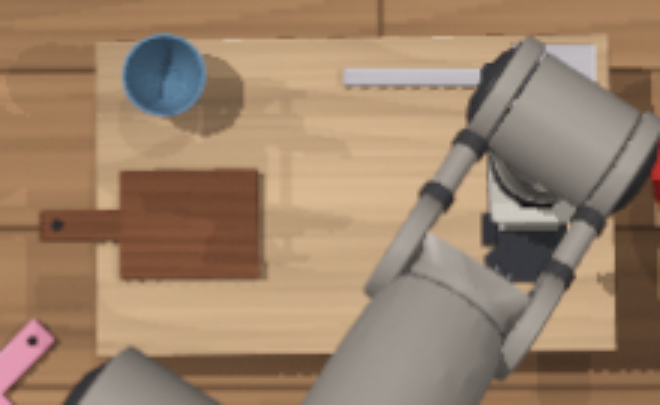

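View pics/s5.png

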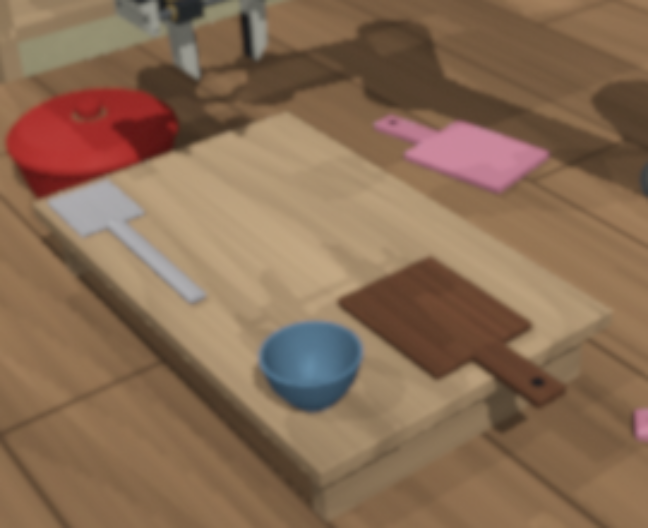

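The retreat's first row had -0.6 where the pose was already the new zero. That was my slip, and it pushed the board about 5 mm too far (overhang about 55 mm). I'll correct it by pushing the blade's front edge back, with the two fingertips on either side of the handle.

```bash
python3 goto.py -0.029 0.257 0.20
```

```text
target [0.50913204 0.14501466 0.2       ] shift cm [-39.51   2.34  -1.38] turn [ 0.0003  0.0013 -0.0006]
```

```bash
python3 -m pendant '[[[-4,0,0,0,0,0,6],[-8,0,0,0,0,0,6],[-12,0,0,0,0,0,6],[-16,0,-0.5,0,0,0,6],[-20,0.5,-0.5,0,0,0,6],[-24,0.5,-1,0,0,0,6],[-28,1,-1,0,0,0,6],[-32,1.5,-1.4,0,0,0,6],[-36,2,-1.4,0,0,0,6],[-39.5,2.3,-1.4,0,0,0,6],[-39.5,2.3,-1.4,0,0,0,6],[-39.5,2.3,-1.4,0,0,0,6],[-39.5,2.3,-1.4,0,0,0,6],[-39.5,2.3,-1.4,0,0,0,6]]]'; python3 goto.py -0.029 0.257 0.084
```

```text
time: 8.95
tool_pos: [0.5093, 0.1429, 0.2004]
tool_rot: [-1.57, -0.0, -1.561]
contact_force: [0.0, 0.1, 0.0]
opening: 0.0603
target [0.50913204 0.14501466 0.084     ] shift cm [-0.22 11.64 -0.02] turn [-0.0003 -0.0007  0.0002]
```

```bash
python3 -m pendant '[[[-0.2,3,0,0,0,0,6],[-0.2,6,0,0,0,0,6],[-0.2,9,0,0,0,0,6],[-0.2,10.5,0,0,0,0,6],[-0.2,11.2,0,0,0,0,6],[-0.2,11.6,0,0,0,0,6],[-0.2,11.6,0,0,0,0,6],[-0.2,11.6,0,0,0,0,6],[-0.2,11.6,0,0,0,0,6]]]'; python3 goto.py -0.029 0.2390 0.084
```

```text
time: 9.85
tool_pos: [0.5098, 0.1457, 0.0851]
tool_rot: [-1.569, 0.0, -1.56]
contact_force: [-0.1, -0.5, 0.6]
opening: 0.06
target [0.50932432 0.12701569 0.084     ] shift cm [ 1.86  0.11 -0.07] turn [-0.0017  0.0003 -0.0002]
```

```bash
python3 -m pendant '[[[0.4,0.1,0,0,0,0,6],[0.8,0.1,0,0,0,0,6],[1.1,0.1,0,0,0,0,6],[1.3,0.1,0,0,0,0,6],[1.5,0.1,0,0,0,0,6],[1.7,0.1,0,0,0,0,6],[1.8,0.1,0,0,0,0,6],[1.8,0.1,0,0,0,0,6],[1.8,0.1,0,0,0,0,6]]]'; python3 goto.py -0.029 0.239 0.084
```

```text
time: 10.75
tool_pos: [0.5094, 0.1274, 0.0831]
tool_rot: [-1.571, -0.0, -1.56]
contact_force: [0.5, 0.1, 1.2]
opening: 0.0598
target [0.50932432 0.12701569 0.084     ] shift cm [ 0.04 -0.09 -0.01] turn [0.0004 0.0004 0.0004]
```

```bash
python3 -m pendant '[[[-0.8,0,0,0,0,0,6],[-1.5,0,0,0,0,0,6],[-1.5,0,0,0,0,0,6],[-1.5,-4,0,0,0,0,6],[-1.5,-8,0,0,0,0,6],[-1.5,-12,0,0,0,0,6],[2,-14,0,0,0,0,6],[7,-14,0,0,0,0,6],[12,-14,0,0,0,0,6],[17,-14,0,0,0,0,6],[22,-14,0,0,0,0,6],[27,-14,0,0,0,0,6],[32,-14,0,0,0,0,6],[37,-14,0,0,0,0,6],[37,-14,0,0,0,0,6],[37,-14,0,0,0,0,6],[37,-14,0,0,0,0,6]]]'
cat > final.py <<'E'
from h import *
c=cam("top");s=cam("scene")
S=np.load("shelf.npy");A=np.array([[np.cos(S[2]),np.sin(S[2])],[-np.sin(S[2]),np.cos(S[2])]])
f=lambda p:(onplane(c,p,.09)[:,:2]-S[:2])@A.T
g=c["image"].astype(float).sum(2)
def step(v,a):
    d=np.abs(np.diff(v));k=d.argmax();i=np.arange(max(k-1,0),min(k+2,len(d)));return a+.5+(d[i]*i).sum()/d[i].sum()
F=f([(step(g[r,269,][None] if 0 else g[r,269:284],269),r) for r in [*range(199,208),*range(222,231)]]);o,d=fitline(F);print("front",o,"yaw",np.arctan2(d[1]*np.sign(d[0]),abs(d[0])))
print("handle end y",f([(step(g[r,241:259],241),r) for r in (211,212,213,217,218)])[:,1].round(4))
for a in(188,225):
    p=f([(u,step(g[a:a+15,u],a)) for u in range(284,316)]);o,d=fitline(p);print("side",o,"yaw",np.arctan2(-d[0]*np.sign(d[1]),abs(d[1])))
print("tool",status.observe()["tool_pos"])
save("pics/t6.png",cv2.resize(c["image"][120:275,140:530],(780,310)));save("pics/s6.png",cv2.resize(s["image"][130:350,140:410],None,fx=2.4,fy=2.4))
E
python3 final.py
```

```text
time: 12.45
tool_pos: [0.5135, -0.2412, 0.2231]
tool_rot: [-1.571, 0.001, -1.559]
contact_force: [-0.1, 0.0, -0.1]
opening: 0.0596
front [-0.03692902  0.22525351] yaw -0.0074385903
handle end y [0.3057 0.3058 0.3059 0.3072 0.3066]
side [0.02579117 0.16107291] yaw 0.004676537
side [-0.0857284  0.1463026] yaw -0.012956456
tool [ 0.51376133 -0.24081747  0.22339555]
```

View pics/t6.png

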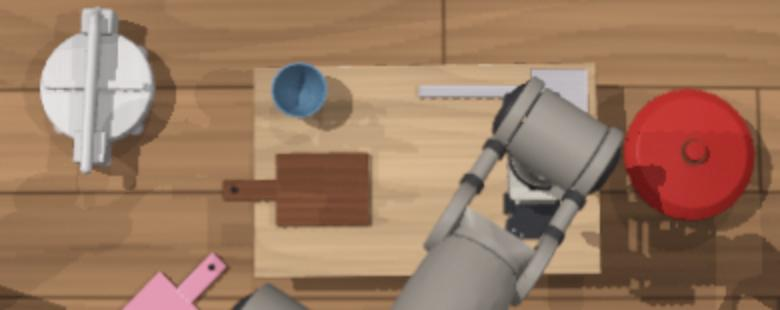

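View pics/s6.png

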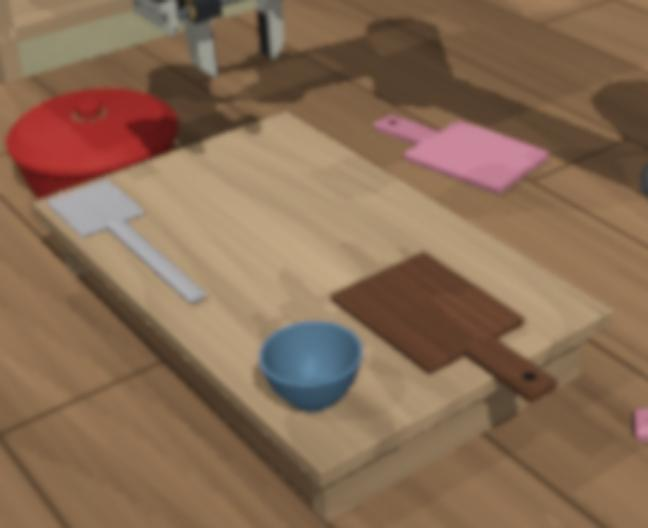

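It went slightly too far back: the top view gives about 46–47 mm. I'll cross-check with the scene camera, which is closer, using profiles along the shelf's y.

```bash
cat > prof.py <<'E'
from h import *
for n in("scene","top"):
    c=cam(n);g=cv2.GaussianBlur(c["image"],(3,3),0).astype(np.float32)
    def prof(xs,y0,y1,z,along=1):
        t=np.arange(y0,y1,.0005);out=[]
        for x in xs:
            P=np.array([np.r_[worldof((x,y) if along else (y,x)),z] for y in t]);uv=toPix(c,P).astype(np.float32)
            v=cv2.remap(g,uv[None,:,0],uv[None,:,1],cv2.INTER_LINEAR)[0]
            v=cv2.GaussianBlur(v,(1,9),0) if 0 else v
            d=np.linalg.norm(v[8:]-v[:-8],axis=1);k=d.argmax();i=np.arange(max(k-6,0),min(k+7,len(d)))
            out.append((d[i]*t[i+4]).sum()/d[i].sum())
        return np.array(out)
    xs=np.linspace(-.04,-.022,7)
    h=prof(xs,.285,.335,.09);fa=np.r_[np.linspace(-.075,-.055,6),np.linspace(-.005,.015,6)]
    fr=prof(fa,.205,.245,.09);ex=np.r_[np.linspace(-.13,-.07,9),np.linspace(.0,.05,9)]
    e=prof(ex,.247,.275,.08);rr=np.linspace(-.07,.015,12);re=prof(rr,-.0+.06,.11,.09)
    ys=np.linspace(.1,.2,15);sp=prof(ys,.01,.045,.09,0);sm=prof(ys,-.105,-.07,.09,0)
    print(n,"handle",np.median(h).round(4),"front",np.median(fr).round(4),"rear",np.median(re).round(4),"shelf",np.median(e).round(4),"slopes front,rear,shelf",[np.polyfit(a,b,1)[0].round(4) for a,b in((fa,fr),(rr,re),(ex,e))],"side yaw",[-np.polyfit(ys,q,1)[0].round(4) for q in(sp,sm)],"x",np.median(sp).round(4),np.median(sm).round(4))
E
python3 prof.py
```

```text
scene handle 0.313 front 0.236 rear 0.0904 shelf 0.2642 slopes front,rear,shelf [np.float64(0.0015), np.float64(-0.0026), np.float64(0.0235)] side yaw [np.float64(-0.0043), np.float64(0.002)] x 0.0316 -0.0825
top handle 0.306 front 0.2255 rear 0.0811 shelf 0.2589 slopes front,rear,shelf [np.float64(-0.0092), np.float64(-0.0027), np.float64(0.0)] side yaw [np.float64(-0.0021), np.float64(0.0021)] x 0.0255 -0.0861
```

Consensus is an overhang of about 46.5–47 mm, with yaw within about 0.005 rad. I'll nudge it 3 mm forward from behind. The earlier contact gave a known relation: TCP at shelf y 0.0675 put the handle end at 0.297. So the TCP should go to shelf y 0.080.

```bash
python3 goto.py -0.03 0.050 0.200
```

```text
target [ 0.51034328 -0.06198421  0.2       ] shift cm [-17.91   2.35  -0.12] turn [-0.0002  0.0023  0.0002]
```

```bash
python3 -m pendant '[[[-5,0,0,0,0,0,6],[-10,0,0,0,0,0,6],[-15,1,0,0,0,0,6],[-17.9,2.3,-0.1,0,0,0,6],[-17.9,2.3,-0.1,0,0,0,6],[-17.9,6,-0.1,0,0,0,6],[-17.9,9,-0.1,0,0,0,6],[-17.9,12,-0.1,0,0,0,6],[-17.9,13.3,-0.1,0,0,0,6],[-17.9,13.9,-0.1,0,0,0,6],[-17.9,13.9,-0.1,0,0,0,6],[-17.9,13.9,-0.1,0,0,0,6],[-17.9,13.9,-0.1,0,0,0,6]]]'; python3 goto.py -0.03 0.080 0.084
```

```text
time: 13.95
tool_pos: [0.5113, -0.0637, 0.0853]
tool_rot: [-1.569, -0.001, -1.56]
contact_force: [1.0, -0.1, -0.1]
opening: 0.0601
target [ 0.51002282 -0.03198592  0.084     ] shift cm [-3.17  0.13 -0.09] turn [-0.0021  0.0004  0.0008]
```

```bash
python3 -m pendant '[[[-0.6,0.1,0,0,0,0,6],[-1.2,0.1,0,0,0,0,6],[-1.7,0.1,0,0,0,0,6],[-2.1,0.1,0,0,0,0,6],[-2.5,0.1,0,0,0,0,6],[-2.7,0.1,0,0,0,0,6],[-2.8,0.1,0,0,0,0,6],[-2.9,0.1,0,0,0,0,6],[-2.9,0.1,0,0,0,0,6],[-2.9,0.1,0,0,0,0,6],[-2.9,0.1,0,0,0,0,6]]]'; python3 goto.py -0.03 0.080 0.084; python3 prof.py
```

```text
time: 15.05
tool_pos: [0.5103, -0.0345, 0.0832]
tool_rot: [-1.571, -0.0, -1.56]
contact_force: [-0.2, -0.2, -0.7]
opening: 0.06
target [ 0.51002282 -0.03198592  0.084     ] shift cm [-0.25 -0.08 -0.02] turn [-0.      0.0001  0.0001]
scene handle 0.3148 front 0.2361 rear 0.0905 shelf 0.2639 slopes front,rear,shelf [np.float64(0.0064), np.float64(0.1437), np.float64(0.019)] side yaw [np.float64(-0.0029), np.float64(0.0065)] x 0.0316 -0.0825
top handle 0.3049 front 0.2255 rear 0.0976 shelf 0.2589 slopes front,rear,shelf [np.float64(0.0012), np.float64(-0.0956), np.float64(-0.0005)] side yaw [np.float64(-0.1151), np.float64(0.1935)] x 0.0258 -0.0776
```

```bash
python3 -m pendant '[[[-0.1,0,0,0,0,0,6],[-0.2,0,0,0,0,0,6],[-0.25,0,0,0,0,0,6],[-0.25,0,0,0,0,0,6],[-0.25,0,0,0,0,0,6]]]'; python3 prof.py | cut -c1-75
```

```text
time: 15.65
tool_pos: [0.5103, -0.0318, 0.0832]
tool_rot: [-1.571, -0.0, -1.56]
contact_force: [-0.3, 0.2, -0.3]
opening: 0.0598
scene handle 0.3164 front 0.2388 rear 0.0923 shelf 0.2637 slopes front,rear
top handle 0.3071 front 0.2281 rear 0.0961 shelf 0.2589 slopes front,rear,s
```

```bash
python3 -m pendant '[[[-0.1,0,0,0,0,0,6],[-0.1,0,0,0,0,0,6],[-0.1,0,0,0,0,0,6]]]'; python3 -m pendant '[[[1,0,0,0,0,0,6],[2.5,0,0,0,0,0,6],[2.5,0,0,0,0,0,6],[2.5,-4,0,0,0,0,6],[2.5,-8,0,0,0,0,6],[2.5,-12,0,0,0,0,6],[6,-14,0,0,0,0,6],[11,-14,0,0,0,0,6],[16,-14,0,0,0,0,6],[21,-14,0,0,0,0,6],[21,-14,0,0,0,0,6],[21,-14,0,0,0,0,6]]]'; python3 prof.py; python3 final.py
```

```text
time: 16.05
tool_pos: [0.5102, -0.0308, 0.0832]
tool_rot: [-1.571, -0.0, -1.56]
contact_force: [0.4, -0.4, 0.3]
opening: 0.0601
time: 17.25
tool_pos: [0.5119, -0.242, 0.2227]
tool_rot: [-1.572, 0.001, -1.563]
contact_force: [0.3, 0.8, -0.4]
opening: 0.06
scene handle 0.3177 front 0.2399 rear 0.0935 shelf 0.2642 slopes front,rear,shelf [np.float64(0.0054), np.float64(-0.0075), np.float64(0.027)] side yaw [np.float64(-0.0056), np.float64(0.0022)] x 0.0316 -0.0825
top handle 0.3091 front 0.2286 rear 0.0855 shelf 0.2589 slopes front,rear,shelf [np.float64(-0.0053), np.float64(0.0195), np.float64(0.0002)] side yaw [np.float64(-0.0051), np.float64(0.0003)] x 0.0259 -0.0864
front [-0.03688065  0.2286931 ] yaw -0.0062692547
handle end y [0.3092 0.3093 0.3094 0.31   0.31  ]
side [0.02588857 0.15957966] yaw 0.003452734
side [-0.08570194  0.14720228] yaw -0.012365774
tool [ 0.51262821 -0.23954367  0.22334954]
```

View pics/s6.png

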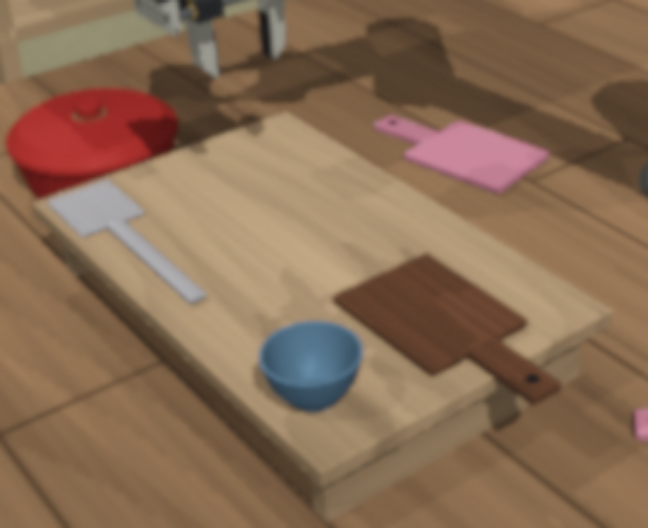

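The top view gives a 49.7–50.2 mm overhang. The board lies flat, with its handle end at (545,390) in the picture, and the bowl, spatula and warmer are unmoved. Handing in.

```bash
python3 -c "from cell import robot; robot.hand_in()"
```

```text
the job is handed in; nothing more can be done
```

The board lies flat on the shelf with about 5 cm of its handle sticking out over the +y end, and I have handed the job in. It was pushed with the two fingertips all the way and never lifted.

- **How it went:** I pushed from the plain rear side, which also turned the board square. One mistyped retreat row pushed it about 5 mm too far. I pushed it back from the blade's front edge, which left it about 3 mm short, then nudged it forward again. The robot's clock stood at about 17 s, against the 42 s limit.
- **Overhang, top camera:** the handle end gives 50.2 mm and the blade's front edge 49.7 mm.
- **Overhang, scene camera (disagrees):** it gives 53.5 mm at the handle end, 55.7 mm from the blade front and 49.3 mm from the rear edge. I think the first two read long because that view sees the end faces, so I went by the top view.
- **Squareness:** most fits put the board within about 0.01 rad of square. The outliers are one side-edge fit at 0.012 rad and one top-view rear-edge fit at 0.02 rad. My scene-camera fit of the shelf edge itself was off by about 0.027 rad, so I left it out.
- **Other things:** the bowl, spatula and warmer look unmoved in the last scene picture. The press was last viewed before the final nudge. The arm finished clear of everything, and the force readings stayed near zero at the end of each move.

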